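# Press a coated test panel in the toggle-clamp nest

## Robot

A 6-joint arm with a two-finger parallel gripper is mounted at the origin on the work surface. World frame = base frame: x ahead of the robot, y to its left, z up, the work surface at z = 0. Lengths are in m, angles in rad, forces in N, time in s.
With the tool pointing down it reaches from about 0.35 to 0.775 m from the base axis. Payload 5.5 kg.
Tool frame: the origin (TCP) lies between the finger pads; the fingertips stand 8 mm ahead of it and the grasp point (between the pads) lies 11 mm behind it; z points along the fingers, y is the line along which they close (so a half turn about z gives the same grasp; the last joint's range is limited). The gripper opens to 85 mm and grips with 20 to 120 N. Pads are 22 mm wide; open, the fingers measure 114 mm over their backs; the gripper's body (76 mm by 85 mm) begins 54 mm behind the grasp point. The pads swing forward as they close: fully open they stand 13 mm farther back than shut.
Start: joints at [-0.14, 0.313, 0.046, 1.304, 0, 1.431], TCP at [0.575, -0, 0.239] pointing down, gripper open.
Joint ranges: [-2.76, 2.76], [-0.86, 1.69], [-1.03, 1.26], [-2.2, 2.34], [-1.47, 1.5], [-3.14, 3.14]. Speed limits (rad/s): [2.57, 2.57, 3.14, 3.14, 3.14, 3.14].

## Interface

Orientations are given as a unit quaternion [w, x, y, z].
In Python, from workcell import status, vision, job gives the robot as it stands. The module is installed in compiled form; this text tells all that it offers.
- The arm moves only by the tool apply_moves, never from a script. Its argument "moves" is one flat list of numbers, 6 for each row, row after row: the shift along the world's x, y, z in units of 25 mm (1.0 is 25 mm), then the turn, a rotation vector about the world's x, y, z in rad. In form: [x, y, z, rx, ry, rz, x, y, z, rx, ry, rz, ...]. A call has 1 to 20 rows; each row is the pose to reach, as a shift and turn from the pose commanded when the call began; what a row does not reach only later rows make up. A row lasts 1/12 s, in which the tool goes at most 41.7 mm and 7.16 degrees, less where a joint would pass 70% of its speed; a pose out of reach is approached as far as the arm can. A call with a gripper value outside its range is refused whole. "claw" is the opening in per cent of the stroke, from 0 (shut) to 100 (fully open), set as the call begins (left out, the last holds). The fingers move at their own pace and stop on an object; "newtons" is the grip in N (left out, the last holds). Time passes only in rows, so rows that repeat a pose let the fingers close. It gives the time, the measured TCP pose, the force, the opening and the grip force at its end, in the units of the state.
- status.get_state(): the state, without advancing time (a new reading comes with each control period).
- vision.read_camera(name): name is "scene" or "side" or "wrist"; returns a dict with "image" (420x560x3 uint8, blue, green, red), "camera_matrix" (3x3 intrinsics, pixels), "dist_coeffs" ([k1, k2, p1, p2, k3] as OpenCV has them; the pictures are not rectified), "camera_from_world" (4x4, takes a point from world to camera coordinates). Camera axes: x right, y down, z forward; pixel columns grow to the right and rows downward; lengths in m; the calibration is good to about 2 mm. A picture is of the moment at which its call begins. There is no depth.
- job.hand_in(): hands the job in; it is judged then, once.
The state is a dict: "clock": time; "joint_pos": joint angles; "qvel": joint speeds; "tau": joint torques, N m; "tcp_pos": TCP position; "orientation": TCP orientation; "wrist_force": force on the tool from outside, world axes, zero at the start; "ft_torque": the same for the moment, N m; "finger_gap": finger opening in m; "grip_force": force on a finger pad.
Only numpy, scipy, OpenCV 4.12 (cv2) and the standard library are available. Lean on these libraries where they do the work, as an engineer would, in place of code of your own. Each camera call takes 0.05 s, during which the arm holds its last target. There are 200 camera calls.

## Task

Take the blue test panel out of the rack and lay it flat in the clamping nest between the steel stops, blue coated face up. Then swing the toggle clamp over onto the panel, leave it clamped for at least two seconds, and swing the clamp fully back open, leaving the panel lying in the nest. The sloping rest may be used to turn the panel; do not disturb the other panels, the bottle or the weight.

Things in the scene. Friction and masses are not known exactly. Their poses are not given: they have to be found in the camera images.
- panel: Blue test panel, the one to press: rigid slab 130 long (own y), 60 high (own z), 14 thick (own x), 0.14 to 0.28 kg. Blue all over but for a 2 mm bare aluminium sheet on its +x face; the -x face is the coated one. Origin: middle of its lower long edge as it stands in the rack (own z up, coated face to the rack's own -x). In the nest, blue face up, its own x axis points straight down.
- panel_center (a point): Centre of the blue panel: 30 mm above its origin along its own z; axes as panel.
- rack: Dark steel rack, fixed, 160 (own x) by 150 (own y): three panels stand on edge on its 10 thick base (top edges 70 above the bench), lengthwise along own y, in slots at own x = -50, 0, +50, in any order; 36 free between panels. Slot ribs, only 41 to 63 from the panels' middle, reach 32 above the bench. Origin: centre of underside, z up.
- rest: Fixed sloping rest: white base 100 by 150, 8 thick, and two blue 45 degree supports facing own -x, each 30 wide, at own y = -50 and +50, with a gap of 70 between them for fingers below and behind a leaning panel. Supports run 50 up the slope; ledges at their foot stand 12 out. Origin: on the bench at the middle, z up.
- rest_seat (a point): Where the panel's origin comes when the panel leans on the rest: lower long edge on both ledges (this point is 55 above the bench), length along the rest's own y, panel z axis pointing 45 degrees up the slope (up and towards the rest's own +x), coated face up and towards the rest's own -x. Axes as rest.
- nest: Fixed nest on an 8 thick base, own x -55..55, y -140..85. Grey bed 50 (x) by 128 (y), top 24 above bench. Steel stops 32 above bench: side stops, inner faces at x = -33.5, 33.5, only at y 40..60 and -60..-40 (between them the fingers have room beside the bed down to the base); end stops, inner faces at y = -68.5, 68.5. Clamp at the -y end. Origin: on the bench under the bed's middle, z up.
- nest_seat (a point): Middle of the top of the bed, 24 above the bench; axes as the nest. A seated panel has its centre 7 above this point and its length along own y.
- clamp_hinge (a point): On the hinge axis of the clamp, 95 from the nest's middle towards own -y, 62 above the bench; the axis runs along the nest's own x. Dark cheeks (38 across own x) reach 70 above the bench; the arm's head is 32 across and 50 long.
- clamp (a joint): Clamp angle, rad. 0: arm level, its weighted head with red pad (80 from the hinge) pressing on a 14 thick panel; -0.08: shut on the empty nest; 1.80: open stop, arm just past upright. Its own weight (0.85 kg) carries it over centre and holds it at the nearer end (dead centre about 1.15); the handle needs up to about 5 N. Starts open.
- clamp_grip (a point): Grip point on the red cross bar of the handle: bar 16 thick along the nest's own x, from the stem (nest x = 0) to -90; this point at nest x = -65. Radius about the hinge 115. At joint 0 it is 60 degrees above level on the panel's side of the hinge; opening swings it up and over to the nest's own -y side, 17 degrees above level at 1.80 (96 above the bench).
- panel_yellow: Bystander: yellow test panel, same size and frame as the blue one, standing in the rack.
- panel_white: Bystander: white test panel, same size and frame as the blue one, standing in the rack.
- bottle: Bystander: white bottle with red cap, 60 across, 140 high, origin centre of underside.
- weight: Bystander: steel knobbed weight, 48 across, 66 high, 0.5 kg, origin centre of underside.

How it is judged:
By the outcome, as a careful person would: the job done as asked, in the order asked, and still so for the second after the job is handed in, with the robot touching nothing.
It also fails if it takes over 72 s, if anything falls off the work surface, if the arm or the gripper's body presses on something with over 40 N, if the wrist force passes 120 N, or if a joint passes its speed limit or range.

## Working session

There is one attempt and no reset: what is moved stays moved. The work goes in short steps, Python scripts to look and compute and a tool call to move; the robot and the scene stay as the last step left them, time stands still between calls to the robot, and variables do not carry over. Pictures are saved under pics/ and viewed, at most 10 in all, crops included, and the job is handed in when it is done.

Besides the shell and the picture viewer there is one more tool, called by a JSON object that holds its "op" and its "data", one argument or row to a line. apply_moves: Moves the arm, as the interface text tells. Its arguments: {"type":"object","properties":{"moves":{"type":"array","items":{"type":"number"}},"claw":{"type":"number"},"newtons":{"type":"number"}},"required":["moves"]}

```bash
mkdir -p pics
python3 - <<'E'
from workcell import status, vision
import cv2,numpy as np
for n in ["scene","side"]:
    c=vision.read_camera(n); cv2.imwrite(f"pics/{n}0.png",c["image"])
    print(n,c["camera_matrix"],c["dist_coeffs"],c["camera_from_world"])
print(status.get_state())
E
```

```text
scene [[530.586677     0.         280.58523894]
 [  0.         530.586677   205.74185074]
 [  0.           0.           1.        ]] [-0.13314085  0.          0.          0.          0.        ] [[ 0.11114051  0.99380095  0.00272987 -0.11871533]
 [ 0.83974086 -0.09244163 -0.53506059 -0.42494484]
 [-0.53149137  0.06175929 -0.84480927  1.4322132 ]
 [ 0.          0.          0.          1.        ]]
side [[436.94249765   0.         280.6879977 ]
 [  0.         436.94249765 209.96658432]
 [  0.           0.           1.        ]] [-0.0813711  0.         0.         0.         0.       ] [[-0.99301798 -0.11669795 -0.01723014  0.57162594]
 [-0.05307379  0.57243092 -0.81823347  0.0888734 ]
 [ 0.10534923 -0.81160608 -0.5746278   1.01905369]
 [ 0.          0.          0.          1.        ]]
{'clock': 0.1, 'joint_pos': array([-1.39644932e-01,  3.13939120e-01,  4.50952405e-02,  1.30361081e+00,
        3.90687653e-05,  1.43118437e+00]), 'qvel': array([-0.00121146,  0.00064761,  0.00220888,  0.0006971 ,  0.00246355,
        0.00017756]), 'tau': array([ 3.58776997e-03, -4.81727242e+01,  2.99244744e+01,  1.27543980e-02,
       -1.12281841e-04,  1.60051752e-05]), 'tcp_pos': array([5.74556226e-01, 3.84400548e-05, 2.38491260e-01]), 'orientation': array([-6.73969263e-04,  7.07118208e-01,  7.07094868e-01, -4.83410394e-04]), 'wrist_force': array([ 0.3996867 , -0.46788325, -0.46192404]), 'ft_torque': array([-0.02594657, -0.02672348, -0.01404303]), 'grip_force': 0.0, 'finger_gap': 0.08532525020948183}
```

View pics/scene0.png

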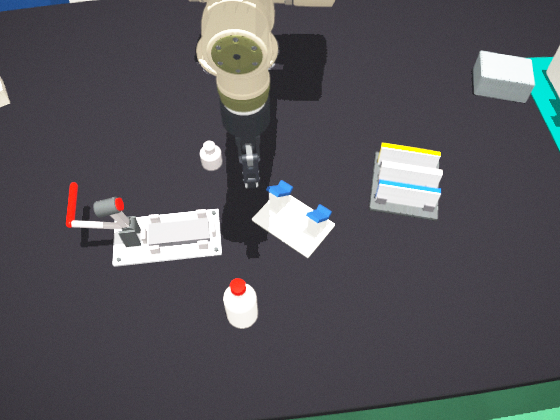

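View pics/side0.png

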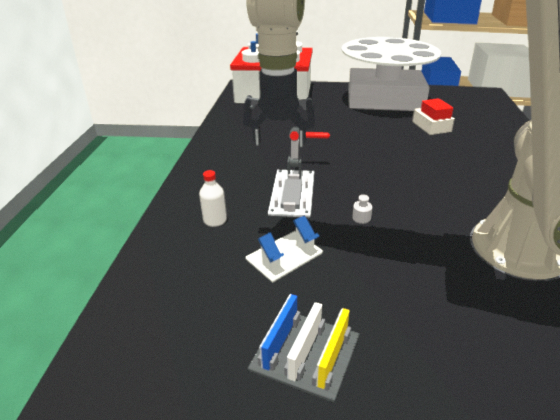

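The scene view shows the nest at about (165,235), the rest at (295,220) and the rack at (407,185). In the rack the blue panel is farthest from the robot, bare face to +x. In the side view the rack is at (305,345), the rest at (285,250) and the nest at (292,190). I'll enlarge these for corner picking.

Run:
```python
import cv2
def crop(f,o,x0,y0,x1,y1,s):
    i=cv2.imread(f"pics/{f}")[y0:y1,x0:x1]; i=cv2.resize(i,None,fx=s,fy=s,interpolation=cv2.INTER_CUBIC)
    i=cv2.LUT(i,__import__('numpy').array([min(255,int(255*(k/255)**.6)) for k in range(256)],dtype='uint8'))
    for k in range(x0-x0%10+10,x1,10): cv2.putText(i,str(k),(int((k-x0)*s)-8,8),0,.3,(0,255,255),1); cv2.line(i,(int((k-x0)*s),10),(int((k-x0)*s),16),(0,255,255),1)
    for k in range(y0-y0%10+10,y1,10): cv2.putText(i,str(k)+"-",(0,int((k-y0)*s)+3),0,.3,(0,255,255),1)
    cv2.imwrite(f"pics/{o}",i)
crop("scene0.png","c1.png",60,170,230,270,4.7)
crop("scene0.png","c2.png",245,135,450,265,3.9)
crop("side0.png","c3.png",240,120,370,400,2.14)
```

```text
(no output)
```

View pics/c1.png

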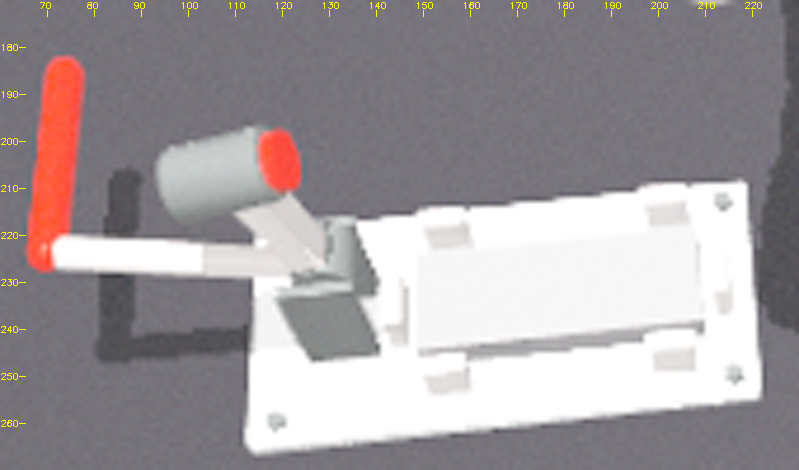

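View pics/c2.png

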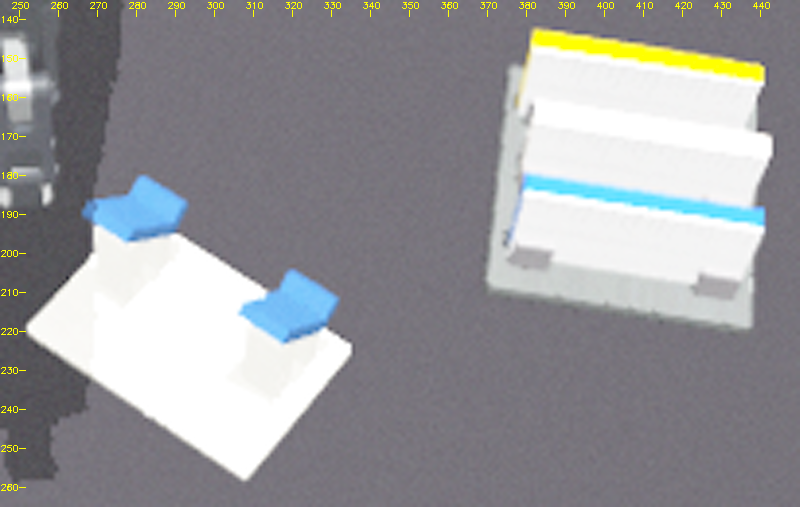

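View pics/c3.png

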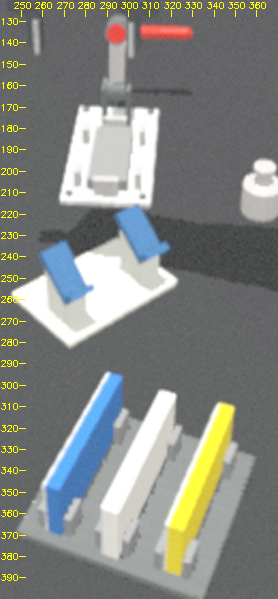

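c1 shows the bed corners at about (149,224), (208,219), (210,238) and (149,244). c2 shows the rest's support edges and base, and the blue panel's top strip from (380,180) to (441,190). c3 shows the ledges on the -x/+y side of the rest, and the blue coated face towards -x. Next I'll fit planar poses.

```bash
cat > h.py <<'E'
import numpy as np, cv2
from scipy.optimize import least_squares
from workcell import status, vision
def proj(c,P):
    T=c["camera_from_world"]; r,_=cv2.Rodrigues(T[:3,:3])
    return cv2.projectPoints(np.asarray(P,float).reshape(-1,1,3),r,T[:3,3],c["camera_matrix"],np.asarray(c["dist_coeffs"]))[0][:,0]
def place(p,L):
    L=np.asarray(L,float)*1e-3; c,s=np.cos(p[2]),np.sin(p[2])
    return np.c_[p[0]+c*L[:,0]-s*L[:,1],p[1]+s*L[:,0]+c*L[:,1],L[:,2]]
def fit(obs,p0,model=lambda p,L:L):
    f=lambda p:np.concatenate([(proj(c,place(p,model(p,np.array(L,float))))-np.array(px)).ravel() for c,L,px in obs])
    r=least_squares(f,p0,loss="soft_l1",x_scale=[.01,.01,.05]+[5]*(len(p0)-3)); return r.x,np.round(r.fun.reshape(-1,2),1)
E
python3 - <<'E'
from h import *
S=vision.read_camera("scene"); D=vision.read_camera("side")
print("nest",*fit([(S,[[-25,-64,24],[-25,64,24],[25,64,24],[25,-64,24],[55,85,0],[55,-140,0],[-55,85,8]],
 [[149.4,224.3],[208.3,218.9],[209.6,238.1],[148.9,244.5],[221.7,254.5],[113.2,266.2],[218.9,208.7]])],[.6,-.2,0.]))
def m(p,L):
    L=L.copy(); L[:,0]+=np.where(L[:,2]>20,p[3],0); return L
print("rest",*fit([(S,[[50,-75,0],[50,75,0],[-50,75,4],[35.4,35,85.4],[35.4,65,85.4],[35.4,-65,85.4],[35.4,-35,85.4],[-8.5,35,58.5],[-8.5,65,58.5],[-8.5,-65,58.5],[-8.5,-35,58.5]],
 [[251.9,219.1],[308.1,258.1],[334.7,224],[306.5,215],[319.4,222.7],[266.8,187.6],[278.3,196.5],[319.9,203.7],[331.7,211.9],[280.9,180.6],[293,187.6]]),
 (D,[[35.4,65,85.4],[35.4,35,85.4]],[[258.7,238.2],[269,232.6]])],[.57,.08,-.58,0.],m))
print("panel",*fit([(S,[[-7,-65,70],[-7,65,70],[5,-65,70],[5,65,70]],[[380.1,179.9],[441.2,188.3],[378.6,183.5],[441.2,192.5]]),
 (D,[[-7,-65,70],[-7,65,10],[5,65,70]],[[297,295.2],[270.4,368.6],[262,346.6]])],[.55,.34,0.]))
E
```

```text
nest [ 0.5666683  -0.15774168  0.00717319] [[-1.  -0.6]
 [ 0.4 -1.2]
 [ 0.3  0.3]
 [-0.8  0. ]
 [ 0.3  1. ]
 [ 0.9  0.1]
 [-0.3  0.1]]
rest [  0.55865908   0.08560953  -0.76806403 -28.71217176] [[ 0.2  1. ]
 [ 0.2  0.1]
 [ 1.2  0.2]
 [ 0.4 -2.6]
 [-0.2 -2.4]
 [ 0.7 -0.7]
 [ 0.7 -2.1]
 [-1.1  1.2]
 [-0.9  0.5]
 [-0.4 -0. ]
 [-1.2  0.1]
 [-1.1 -0.2]
 [-0.3 -0.2]]
panel [ 0.53755179  0.33226651 -0.27582337] [[-1.  -0.9]
 [-1.1 -0.8]
 [ 0.1  0.1]
 [-1.1 -0.3]
 [-0.7  0.5]
 [-1.   2.1]
 [-0.4  0.3]]
```

```bash
cat >> h.py <<'E'
from scipy.spatial.transform import Rotation as R
def tool(zdir,ydir): # rotation from approach and closing direction
    z=np.array(zdir,float); z/=np.linalg.norm(z); y=np.array(ydir,float); y-=z*(y@z); y/=np.linalg.norm(y)
    return R.from_matrix(np.c_[np.cross(y,z),y,z])
def delta(pos,Rt):
    s=status.get_state(); q=s["orientation"]; R0=R.from_quat([q[1],q[2],q[3],q[0]])
    print("d",np.round((np.array(pos)-s["tcp_pos"])/.025,2),"rv",np.round((Rt*R0.inv()).as_rotvec(),3))
NEST=[.5667,-.1577,.007]; REST=[.5587,.0856,-.768]; S0=-28.7; PAN=[.5376,.3323,-.276]
def ax(yaw): return np.array([np.cos(yaw),np.sin(yaw),0]),np.array([-np.sin(yaw),np.cos(yaw),0])
E
python3 - <<'E'
from h import *
x,y=ax(PAN[2]); delta([PAN[0],PAN[1],.2],tool([0,0,-1],x))
E
```

```text
d [-1.49 13.29 -1.55] rv [-0.    -0.001 -0.276]
```

{"op": "apply_moves", "data": {
  "moves": [-0.5, 5, -0.5, 0, 0, -0.1, -1, 9, -1, 0, 0, -0.2, -1.5, 13.3, -1.55, 0, 0, -0.276, -1.5, 13.3, -1.55, 0, 0, -0.276, -1.5, 13.3, -1.55, 0, 0, -0.276, -1.5, 13.3, -1.55, 0, 0, -0.276, -1.5, 13.3, -1.55, 0, 0, -0.276, -1.5, 13.3, -1.55, 0, 0, -0.276, -1.5, 13.3, -1.55, 0, 0, -0.276, -1.5, 13.3, -1.55, 0, 0, -0.276, -1.5, 13.3, -1.55, 0, 0, -0.276, -1.5, 13.3, -1.55, 0, 0, -0.276],
  "claw": 50,
  "newtons": 50
}}

```text
clock: 1.2
tcp_pos: [0.5378, 0.3313, 0.2007]
orientation: [0.0, 0.798, 0.603, -0.0]
wrist_force: [0.1, -0.9, 0.8]
finger_gap: 0.0424
grip_force: 0.0
```

Run:
```python
from h import *
c=vision.read_camera("wrist"); im=c["image"]; 
for P,col in [([[-7,-65,70],[7,-65,70],[7,65,70],[-7,65,70]],(0,0,255))]:
    p=proj(c,place(PAN,P)); print(np.round(p,1)); cv2.polylines(im,[p.astype(int)],True,col,1)
cv2.imwrite("pics/w1.png",im); s=status.get_state(); print(s["tcp_pos"],s["clock"],s["finger_gap"])
```

```text
[[273.7 265.5]
 [289.  265.5]
 [289.7 118.1]
 [272.3 118.1]]
[0.53803508 0.33096106 0.20081458] 1.25 0.04276327457833833
```

View pics/w1.png

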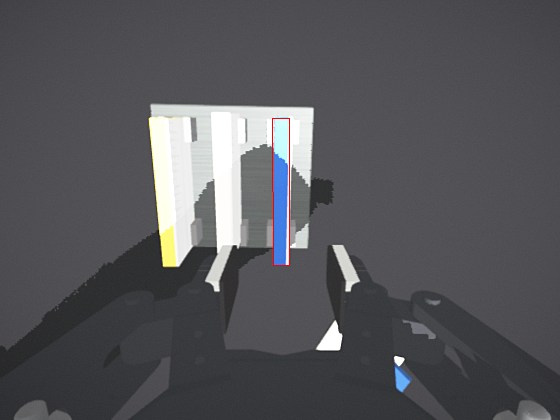

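The projected model of the blue panel matches the picture to about a pixel (panel at columns 273–290), so I'm descending to grasp.

{"op": "apply_moves", "data": {
  "moves": [0, 0.05, -1.6, 0, 0, 0, 0, 0.05, -3, 0, 0, 0, 0, 0.05, -4.4, 0, 0, 0, 0, 0.05, -5.4, 0, 0, 0, 0, 0.05, -6, 0, 0, 0, 0, 0.05, -6.3, 0, 0, 0, 0, 0.05, -6.3, 0, 0, 0, 0, 0.05, -6.3, 0, 0, 0]
}}

```text
clock: 1.92
tcp_pos: [0.5384, 0.3329, 0.0439]
orientation: [0.0, 0.798, 0.602, 0.0]
wrist_force: [-0.4, 0.3, 0.3]
finger_gap: 0.0425
grip_force: 0.0
```

{"op": "apply_moves", "data": {
  "moves": [0, 0, 0, 0, 0, 0, 0, 0, 0, 0, 0, 0, 0, 0, 0, 0, 0, 0, 0, 0, 0, 0, 0, 0, 0, 0, 0, 0, 0, 0, 0, 0, 0, 0, 0, 0, 0, 0, 0, 0, 0, 0, 0, 0, 0, 0, 0, 0],
  "claw": 0,
  "newtons": 50
}}

```text
clock: 2.58
tcp_pos: [0.5388, 0.3342, 0.0449]
orientation: [0.001, 0.798, 0.603, 0.002]
wrist_force: [0.1, -1.6, 6.7]
finger_gap: 0.0133
grip_force: 49.8
```

```bash
cat >> h.py <<'E'
def rest_panel(rest,s):
    x,y=ax(rest[2]); z=np.array([0,0,1.]); zp=(x+z)/2**.5; xp=(x-z)/2**.5
    seat=np.array([rest[0],rest[1],.055])+x*(s-4.95)*1e-3
    return seat,xp,y,zp
E
python3 - <<'E'
from h import *
S=vision.read_camera("scene"); D=vision.read_camera("side")
def m(p,L):
    L=L.copy(); L[:,0]+=np.where(L[:,2]>20,p[3],0); return L
p,r=fit([(S,[[50,-75,0],[50,75,0],[-50,75,4],[-8.5,35,58.5],[-8.5,65,58.5],[-8.5,-65,58.5],[-8.5,-35,58.5]],
 [[251.9,219.1],[308.1,258.1],[334.7,224],[319.9,203.7],[331.7,211.9],[280.9,180.6],[293,187.6]]),
 (D,[[35.4,65,85.4],[35.4,35,85.4]],[[258.7,238.2],[269,232.6]])],[.57,.08,-.58,0.],m)
print(p,r.tolist())
seat,xp,yp,zp=rest_panel(p[:3],p[3]); Rt=tool(-zp,xp)
tcp=seat+.0349*zp+.002*yp; print("seated tcp",tcp, "zp*10mm",.4*zp,"xp",.4*xp)
delta(tcp+.02*zp-.012*xp,Rt)
E
```

```text
[  0.55827978   0.08558958  -0.77339165 -30.62902199] [[0.2, 0.6], [-0.0, 0.0], [1.1, 0.2], [-0.5, 0.5], [-0.5, -0.1], [0.3, -0.8], [-0.6, -0.6], [-0.4, 0.2], [0.4, 0.2]]
seated tcp [0.55187675 0.09463574 0.07967803] zp*10mm [ 0.20238683 -0.19758434  0.28284271] xp [ 0.20238683 -0.19758434 -0.28284271]
d [ 0.68 -9.74  2.29] rv [ 0.397  0.69  -0.47 ]
```

{"op": "apply_moves", "data": {
  "moves": [0, 0, 1, 0, 0, 0, 0, 0, 2.5, 0, 0, 0, 0, 0, 4, 0, 0, 0, 0, -0.5, 5, 0, 0, 0, 0.2, -2, 6, 0.06, 0.1, -0.07, 0.3, -3.5, 6, 0.12, 0.2, -0.14, 0.4, -5, 6, 0.18, 0.3, -0.21, 0.5, -6.5, 6, 0.24, 0.4, -0.28, 0.6, -8, 6, 0.3, 0.5, -0.35, 0.68, -9, 6, 0.35, 0.6, -0.41, 0.68, -9.74, 6, 0.397, 0.69, -0.47, 0.68, -9.74, 6, 0.397, 0.69, -0.47, 0.68, -9.74, 6, 0.397, 0.69, -0.47, 0.68, -9.74, 6, 0.397, 0.69, -0.47]
}}

```text
clock: 3.85
tcp_pos: [0.5549, 0.0896, 0.1917]
orientation: [-0.354, 0.851, 0.359, -0.15]
wrist_force: [0.5, 1.8, -2.1]
finger_gap: 0.0133
grip_force: 49.6
```

```bash
cat >> h.py <<'E'
REST=[.5583,.0856,-.7734]; S0=-30.6
E
python3 - <<'E'
from h import *
seat,xp,yp,zp=rest_panel(REST,S0); Rt=tool(-zp,xp)
tcp=seat+.0349*zp+.002*yp
delta(tcp+.02*zp-.012*xp,Rt); s=status.get_state(); print(s["joint_pos"],s["wrist_force"])
c=vision.read_camera("wrist"); cv2.imwrite("pics/w2.png",c["image"])
E
```

```text
d [ 0.04  0.04 -3.58] rv [-0.001 -0.004 -0.001]
[-0.19119353  0.83759384  0.52002894  1.95313497  0.39865446  2.00538429] [ 0.53458777  1.81297051 -2.11741667]
```

View pics/w2.png

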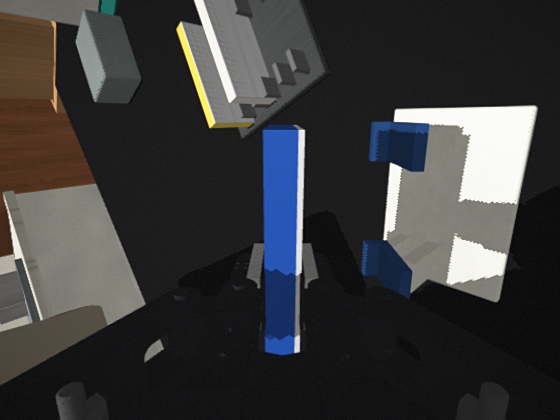

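The wrist view shows the panel gripped (columns 263–305), and the rest's two supports on the right: ledge edge from (371,122) to (369,160), slope top from (429,124) to (424,171). I'll check the fit numerically.

Run:
```python
from h import *
c=vision.read_camera("wrist")
for l,x,z in [("ledge tip",-8.5,58.5),("root",0,50),("top",35.4,85.4)]:
    print(l,np.round(proj(c,place(REST,[[S0+x,y,z] for y in (65,35,-35,-65)])),0).tolist())
print(np.round(proj(c,place(REST,[[-50,75,8],[50,75,8],[50,-75,8]])),0).tolist())
```

```text
ledge tip [[376.0, 121.0], [373.0, 160.0], [366.0, 242.0], [364.0, 274.0]]
root [[392.0, 121.0], [388.0, 160.0], [380.0, 242.0], [378.0, 274.0]]
top [[419.0, 123.0], [413.0, 171.0], [402.0, 270.0], [398.0, 308.0]]
[[395.0, 108.0], [538.0, 106.0], [496.0, 303.0]]
```

The base and ledge agree to 1–2 px, so I'm lowering the panel to the rest.

{"op": "apply_moves", "data": {
  "moves": [0.04, 0.04, -1.2, 0, 0, 0, 0.04, 0.04, -2.4, 0, 0, 0, 0.04, 0.04, -3.2, 0, 0, 0, 0.04, 0.04, -3.58, 0, 0, 0, 0.04, 0.04, -3.58, 0, 0, 0, 0, 0.08, -3.9, 0, 0, 0, -0.04, 0.12, -4.26, 0, 0, 0, -0.04, 0.12, -4.26, 0, 0, 0, -0.04, 0.12, -4.26, 0, 0, 0]
}}

```text
clock: 4.7
tcp_pos: [0.5535, 0.0934, 0.087]
orientation: [-0.353, 0.851, 0.359, -0.15]
wrist_force: [-0.3, 0.4, -1.2]
finger_gap: 0.0139
grip_force: 49.6
```

{"op": "apply_moves", "data": {
  "moves": [-0.04, 0.04, -0.057, 0, 0, 0, -0.08, 0.08, -0.113, 0, 0, 0, -0.1, 0.1, -0.14, 0, 0, 0, -0.1, 0.1, -0.14, 0, 0, 0]
}}

```text
clock: 5.03
tcp_pos: [0.5509, 0.0958, 0.0831]
orientation: [-0.353, 0.851, 0.359, -0.15]
wrist_force: [0.6, -0.3, -1.7]
finger_gap: 0.0132
grip_force: 49.6
```

{"op": "apply_moves", "data": {
  "moves": [-0.02, 0.02, -0.028, 0, 0, 0, -0.04, 0.04, -0.056, 0, 0, 0, -0.04, 0.04, -0.056, 0, 0, 0]
}}

```text
clock: 5.28
tcp_pos: [0.5505, 0.0964, 0.0823]
orientation: [-0.353, 0.851, 0.359, -0.149]
wrist_force: [2.1, -1.8, 2.4]
finger_gap: 0.0133
grip_force: 50.2
```

{"op": "apply_moves", "data": {
  "moves": [0.02, -0.02, -0.028, 0, 0, 0, 0.04, -0.04, -0.056, 0, 0, 0, 0.06, -0.06, -0.084, 0, 0, 0, 0.06, -0.06, -0.084, 0, 0, 0]
}}

```text
clock: 5.62
tcp_pos: [0.5518, 0.0952, 0.0804]
orientation: [-0.354, 0.851, 0.359, -0.15]
wrist_force: [2.5, -2.1, 5.8]
finger_gap: 0.0132
grip_force: 50.6
```

{"op": "apply_moves", "data": {
  "moves": [0, 0, 0, 0, 0, 0, 0, 0, 0, 0, 0, 0, 0, 0, 0, 0, 0, 0, 0, 0, 0, 0, 0, 0, 0, 0, 0, 0, 0, 0],
  "claw": 35
}}

```text
clock: 6.03
tcp_pos: [0.5514, 0.0954, 0.0793]
orientation: [-0.354, 0.851, 0.359, -0.15]
wrist_force: [-0.8, -0.1, 0.4]
finger_gap: 0.0298
grip_force: 0.0
```

{"op": "apply_moves", "data": {
  "moves": [0.2, -0.2, 0.28, 0, 0, 0, 0.6, -0.6, 0.85, 0, 0, 0, 1.2, -1.18, 1.7, 0, 0, 0, 1.8, -1.77, 2.55, 0, 0, 0, 2, -2, 4, 0, 0, 0, 2, -2, 5, 0, 0, 0, 2, -2, 5, 0, 0, 0],
  "claw": 35
}}

```text
clock: 6.62
tcp_pos: [0.6027, 0.0446, 0.2096]
orientation: [-0.352, 0.852, 0.359, -0.147]
wrist_force: [0.4, -0.6, 0.7]
finger_gap: 0.0296
grip_force: 0.0
```

Run:
```python
from h import *
seat,xp,yp,zp=rest_panel(REST,S0)
S=vision.read_camera("scene"); D=vision.read_camera("side")
C=[seat+(a*xp+b*yp+h*zp)*1e-3 for a,b,h in [(-7,-65,0),(-7,65,0),(-7,65,60),(-7,-65,60)]]
ims=[]
for c,(x0,y0,x1,y1) in ((S,(240,150,350,270)),(D,(225,190,335,310))):
    im=cv2.resize(c["image"],None,fx=3.5,fy=3.5,interpolation=cv2.INTER_CUBIC); p=proj(c,C)*3.5
    cv2.polylines(im,[p.astype(int)],True,(0,0,255),1); ims.append(im[int(y0*3.5):int(y1*3.5),int(x0*3.5):int(x1*3.5)])
cv2.imwrite("pics/r1.png",np.hstack(ims))
center=seat+.03*zp; Rt=tool(xp,-zp); print("center",center)
Rt2=tool(xp,zp); delta(center-.12*xp,Rt); delta(center-.12*xp,Rt2); print(status.get_state()["joint_pos"],status.get_state()["clock"])
```

```text
center [0.54804145 0.09561529 0.0762132 ]
d [-4.59  4.39 -1.76] rv [ 0.   -0.    3.14]
d [-4.59  4.39 -1.76] rv [-1.097e+00 -1.125e+00 -1.000e-03]
[-0.23723618  0.98114821  0.83807855  2.13866807  0.36858127  1.96706018] 6.7167
```

View pics/r1.png

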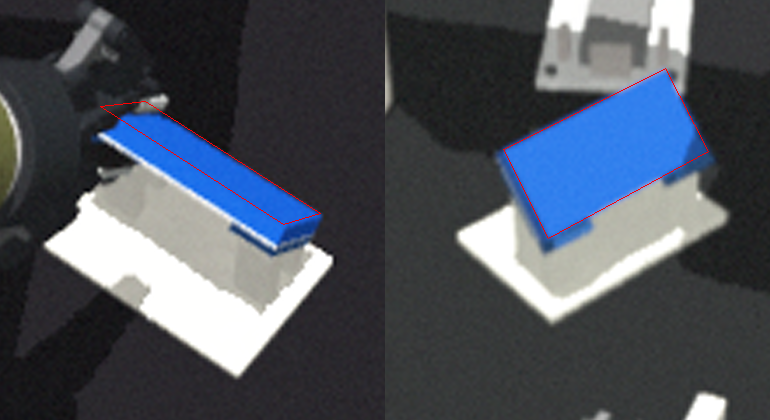

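The side view shows the panel leaning exactly on the predicted outline, coated face up. Next is re-approaching it face-on.

{"op": "apply_moves", "data": {
  "moves": [-0.2, 0.2, 0.5, -0.085, -0.087, 0, -0.5, 0.5, 0.7, -0.17, -0.174, 0, -1, 0.95, 0.8, -0.255, -0.261, 0, -1.5, 1.4, 0.8, -0.34, -0.348, 0, -2, 1.9, 0.6, -0.425, -0.435, 0, -2.5, 2.4, 0.3, -0.51, -0.522, 0, -3, 2.9, 0, -0.595, -0.61, 0, -3.5, 3.3, -0.4, -0.68, -0.697, 0, -4, 3.8, -0.8, -0.765, -0.784, 0, -4.3, 4.1, -1.2, -0.85, -0.871, 0, -4.59, 4.39, -1.5, -0.935, -0.958, 0, -4.59, 4.39, -1.76, -1.02, -1.045, 0, -4.59, 4.39, -1.76, -1.097, -1.125, 0, -4.59, 4.39, -1.76, -1.097, -1.125, 0, -4.59, 4.39, -1.76, -1.097, -1.125, 0, -4.59, 4.39, -1.76, -1.097, -1.125, 0],
  "claw": 100
}}

```text
clock: 8.05
tcp_pos: [0.4869, 0.1551, 0.1604]
orientation: [0.351, 0.852, 0.359, 0.147]
wrist_force: [0.1, -0.6, 0.2]
finger_gap: 0.0852
grip_force: 0.0
```

Run:
```python
from h import *
seat,xp,yp,zp=rest_panel(REST,S0); center=seat+.03*zp
delta(center-.05*xp,tool(xp,zp)); delta(center+.013*xp,tool(xp,zp)); s=status.get_state(); print(s["joint_pos"])
c=vision.read_camera("wrist")
C=[seat+(a*xp+b*yp+h*zp)*1e-3 for a,b,h in [(-7,-65,0),(-7,65,0),(-7,65,60),(-7,-65,60)]]
im=c["image"]; p=proj(c,C); print(p.round(0).tolist())
hsv=cv2.cvtColor(im,cv2.COLOR_BGR2HSV); m=cv2.inRange(hsv,(100,120,120),(125,255,255)); k=max(cv2.findContours(m,0,2)[0],key=cv2.contourArea)
print(cv2.boxPoints(cv2.minAreaRect(k)).round(0).tolist(),cv2.contourArea(k))
cv2.polylines(im,[p.astype(int)],True,(0,0,255),1); cv2.imwrite("pics/w3.png",im)
```

```text
d [ 1.44 -1.39 -1.95] rv [-0.002 -0.004  0.001]
d [ 2.71 -2.64 -3.73] rv [-0.002 -0.004  0.001]
[ 0.5439659   0.14880796 -0.61070066  0.56962043 -0.75028035  2.79253083]
[[248.0, 276.0], [244.0, 119.0], [324.0, 119.0], [318.0, 276.0]]
[[235.0, 119.0], [324.0, 117.0], [326.0, 274.0], [237.0, 275.0]] 12160.5
```

View pics/w3.png

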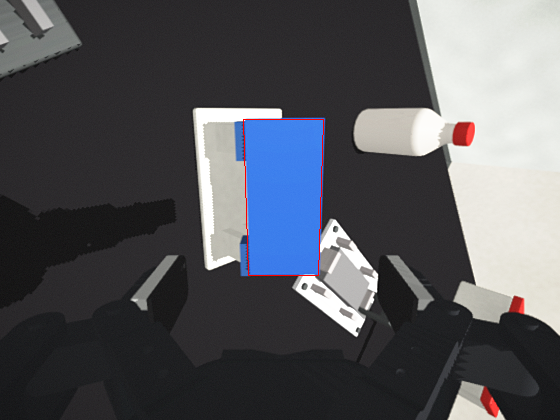

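The outline matches within a pixel (panel face spans (244–324, 119–276)), so I'm approaching along the face normal and gripping.

{"op": "apply_moves", "data": {
  "moves": [0.5, -0.49, -0.69, 0, 0, 0, 1, -0.97, -1.38, 0, 0, 0, 1.5, -1.46, -2.06, 0, 0, 0, 1.9, -1.85, -2.61, 0, 0, 0, 2.2, -2.14, -3.03, 0, 0, 0, 2.45, -2.39, -3.37, 0, 0, 0, 2.6, -2.53, -3.58, 0, 0, 0, 2.71, -2.64, -3.73, 0, 0, 0, 2.71, -2.64, -3.73, 0, 0, 0, 2.71, -2.64, -3.73, 0, 0, 0]
}}

```text
clock: 8.93
tcp_pos: [0.555, 0.0887, 0.0678]
orientation: [0.352, 0.852, 0.358, 0.148]
wrist_force: [-0.3, 0.7, 0.1]
finger_gap: 0.0849
grip_force: 0.0
```

{"op": "apply_moves", "data": {
  "moves": [0, 0, 0, 0, 0, 0, 0, 0, 0, 0, 0, 0, 0, 0, 0, 0, 0, 0, 0, 0, 0, 0, 0, 0, 0, 0, 0, 0, 0, 0, 0, 0, 0, 0, 0, 0],
  "claw": 0,
  "newtons": 45
}}

```text
clock: 9.43
tcp_pos: [0.5546, 0.0897, 0.0681]
orientation: [0.352, 0.852, 0.359, 0.148]
wrist_force: [-5.0, 2.7, 6.0]
finger_gap: 0.0598
grip_force: 48.9
```

Run:
```python
from h import *
seat,xp,yp,zp=rest_panel(REST,S0); s=status.get_state(); d=s["tcp_pos"]-(seat+.03*zp)
print("tcp rel center in panel mm",[round(float(d@a)*1e3,1) for a in (xp,yp,zp)],s["wrist_force"],s["finger_gap"])
x,y=ax(NEST[2]); delta([NEST[0],NEST[1],.1],tool([0,0,-1],x))
```

```text
tcp rel center in panel mm [12.0, 0.4, 0.5] [-4.99209923  2.72723614  6.00941253] 0.05983148499861215
d [ 0.48 -9.9   1.28] rv [0.301 0.745 0.739]
```

{"op": "apply_moves", "data": {
  "moves": [-0.2, 0.2, 0.28, 0, 0, 0, -0.6, 0.6, 0.9, 0, 0, 0, -0.8, 0.8, 2, 0, 0, 0, -0.8, 0.5, 3.2, 0.03, 0.07, 0.07, -0.6, -0.5, 4, 0.06, 0.15, 0.15, -0.3, -2, 4.3, 0.1, 0.25, 0.25, 0, -3.3, 4.3, 0.14, 0.34, 0.34, 0.2, -4.6, 4.3, 0.18, 0.44, 0.44, 0.4, -6, 4.3, 0.22, 0.53, 0.53, 0.48, -7.3, 4, 0.25, 0.62, 0.62, 0.48, -8.6, 3.6, 0.28, 0.69, 0.69, 0.48, -9.9, 3.2, 0.301, 0.745, 0.739, 0.48, -9.9, 2.6, 0.301, 0.745, 0.739, 0.48, -9.9, 2, 0.301, 0.745, 0.739, 0.48, -9.9, 2, 0.301, 0.745, 0.739, 0.48, -9.9, 2, 0.301, 0.745, 0.739]
}}

```text
clock: 10.77
tcp_pos: [0.5654, -0.1579, 0.1158]
orientation: [-0.002, 0.705, 0.709, -0.001]
wrist_force: [0.2, -0.3, -0.3]
finger_gap: 0.0588
grip_force: 49.6
```

Run:
```python
from h import *
c=vision.read_camera("wrist"); im=c["image"]
for P in ([[-25,-64,24],[-25,64,24],[25,64,24],[25,-64,24]],[[-55,-140,8],[-55,85,8],[55,85,8],[55,-140,8]]):
    cv2.polylines(im,[proj(c,place(NEST,P)).astype(int)],True,(0,0,255),1)
cv2.imwrite("pics/w4.png",im); s=status.get_state(); print(s["tcp_pos"],s["joint_pos"],s["clock"])
x,y=ax(NEST[2]); delta([NEST[0],NEST[1],.018],tool([0,0,-1],x))
```

```text
[ 0.56608108 -0.15780422  0.11720243] [-0.40775472  0.40050307 -0.13401824  1.03768649 -0.00132594  1.15572501] 10.8167
d [ 0.02  0.   -3.97] rv [ 0.001 -0.002 -0.   ]
```

View pics/w4.png

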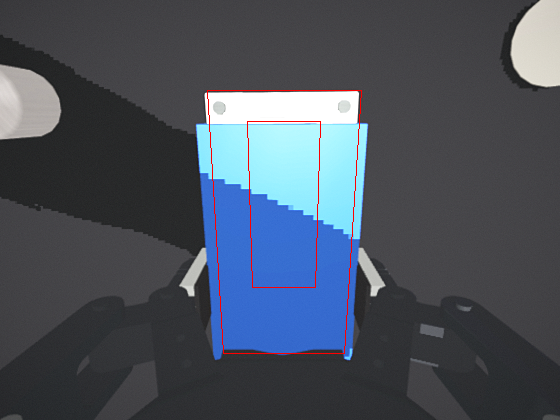

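The nest's +y edge (206–359, row 92) coincides with the model, and the panel is centred over it. Lowering now.

{"op": "apply_moves", "data": {
  "moves": [0.02, 0, -1, 0, 0, 0, 0.02, 0, -2, 0, 0, 0, 0.02, 0, -2.7, 0, 0, 0, 0.02, 0, -3.1, 0, 0, 0, 0.02, 0, -3.4, 0, 0, 0, 0.02, 0, -3.6, 0, 0, 0, 0.02, 0, -3.7, 0, 0, 0, 0.02, 0, -3.7, 0, 0, 0]
}}

```text
clock: 11.48
tcp_pos: [0.5675, -0.1585, 0.0254]
orientation: [0.0, 0.705, 0.71, -0.0]
wrist_force: [-1.0, 0.1, -1.0]
finger_gap: 0.059
grip_force: 49.7
```

{"op": "apply_moves", "data": {
  "moves": [0, 0, -0.06, 0, 0, 0, 0, 0, -0.12, 0, 0, 0, 0, 0, -0.18, 0, 0, 0, 0, 0, -0.18, 0, 0, 0]
}}

```text
clock: 11.82
tcp_pos: [0.5671, -0.1586, 0.0203]
orientation: [0.0, 0.705, 0.709, -0.001]
wrist_force: [-0.3, -0.3, -2.7]
finger_gap: 0.0589
grip_force: 49.7
```

{"op": "apply_moves", "data": {
  "moves": [0, 0, -0.04, 0, 0, 0, 0, 0, -0.08, 0, 0, 0, 0, 0, -0.08, 0, 0, 0]
}}

```text
clock: 12.07
tcp_pos: [0.5672, -0.1586, 0.0193]
orientation: [0.0, 0.705, 0.71, -0.001]
wrist_force: [-2.6, 0.9, 5.8]
finger_gap: 0.0592
grip_force: 50.4
```

{"op": "apply_moves", "data": {
  "moves": [0, 0, 0, 0, 0, 0, 0, 0, 0, 0, 0, 0, 0, 0, 0, 0, 0, 0, 0, 0, 0, 0, 0, 0, 0, 0, 0, 0, 0, 0],
  "claw": 90
}}

```text
clock: 12.48
tcp_pos: [0.567, -0.1586, 0.0182]
orientation: [-0.0, 0.705, 0.71, -0.001]
wrist_force: [0.2, 0.1, 0.1]
finger_gap: 0.077
grip_force: 0.0
```

{"op": "apply_moves", "data": {
  "moves": [0, 0, 0.3, 0, 0, 0, 0, 0, 1, 0, 0, 0, 0, 0, 2, 0, 0, 0, 0, 0, 3.5, 0, 0, 0, 0, 0, 5, 0, 0, 0, 0, 0, 6.5, 0, 0, 0, 0, 0, 7, 0, 0, 0, 0, 0, 7, 0, 0, 0]
}}

```text
clock: 13.15
tcp_pos: [0.5695, -0.1595, 0.199]
orientation: [0.004, 0.705, 0.71, 0.001]
wrist_force: [-0.5, 0.7, 0.1]
finger_gap: 0.0766
grip_force: 0.0
```

Run:
```python
from h import *
x,y=ax(NEST[2]); H=np.array([NEST[0],NEST[1],.062])-.095*y
def grip(th): a=np.deg2rad(60)+th; return H-.065*x+.115*(np.cos(a)*y+np.array([0,0,np.sin(a)]))
for t in (1.8,1.45,1.1,.7,.35,0): print(t,grip(t).round(4))
c=vision.read_camera("wrist"); cv2.imwrite("pics/w5.png",c["image"])
S=vision.read_camera("scene"); print("bar px scene", proj(S,[grip(1.8)-.025*x,grip(1.8)+.065*x]).round(1).tolist(),"seen approx (73,183),(69,226)")
D=vision.read_camera("side"); print("bar px side", proj(D,[grip(1.8)-.025*x,grip(1.8)+.065*x]).round(1).tolist(),"seen approx (329,136),(295,135)")
a=lambda im,x0,y0,x1,y1,s:cv2.resize(im[y0:y1,x0:x1],None,fx=s,fy=s)
cv2.imwrite("pics/n1.png",np.hstack([a(c["image"],0,0,560,420,.85)[:357],a(S["image"],60,160,240,279,3)[:357,:320]]))
```

```text
1.8 [ 0.5031 -0.3632  0.0954]
1.45 [ 0.503  -0.3451  0.1311]
1.1 [ 0.5028 -0.3158  0.1584]
0.7 [ 0.5025 -0.2733  0.1752]
0.35 [ 0.5022 -0.2333  0.1753]
0 [ 0.502  -0.1957  0.1616]
bar px scene [[74.6, 186.0], [70.5, 223.2]] seen approx (73,183),(69,226)
bar px side [[326.4, 136.0], [296.6, 134.9]] seen approx (329,136),(295,135)
```

View pics/n1.png

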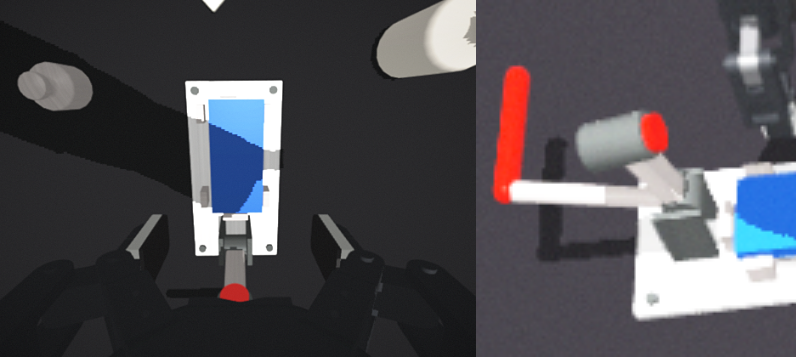

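The panel lies seated in the nest, blue face up, with the clamp still open (bar from (515,75) to (503,190) in the crop). That was one picture more than the ten allowed, so I'll go on with numbers only.

```bash
cat >> h.py <<'E'
NX,NY=ax(NEST[2]); H=np.array([NEST[0],NEST[1],.062])-.095*NY
def bar(th,r=.115,xo=-.068): a=np.deg2rad(60)+th; return H+xo*NX+r*(np.cos(a)*NY+np.array([0,0,np.sin(a)]))
E
python3 - <<'E'
from h import *
delta(bar(1.8)+[0,0,.06],tool([0,0,-1],NY)); delta(bar(1.8)-[0,0,.011],tool([0,0,-1],NY))
E
```

```text
d [-2.66 -8.2  -1.49] rv [ 2.000e-03 -1.000e-03  1.571e+00]
d [-2.66 -8.2  -4.33] rv [ 2.000e-03 -1.000e-03  1.571e+00]
```

{"op": "apply_moves", "data": {
  "moves": [-0.5, 0, 1, 0, 0, 0.12, -1.2, 0, 2, 0, 0, 0.24, -2, -0.5, 2.6, 0, 0, 0.36, -2.66, -1.5, 2.8, 0, 0, 0.48, -2.66, -2.7, 2.8, 0, 0, 0.6, -2.66, -3.9, 2.8, 0, 0, 0.72, -2.66, -5.1, 2.8, 0, 0, 0.84, -2.66, -6.3, 2.8, 0, 0, 0.96, -2.66, -7.3, 2.6, 0, 0, 1.08, -2.66, -8.2, 2, 0, 0, 1.2, -2.66, -8.2, 1, 0, 0, 1.32, -2.66, -8.2, 0, 0, 0, 1.44, -2.66, -8.2, -1, 0, 0, 1.571, -2.66, -8.2, -1.49, 0, 0, 1.571, -2.66, -8.2, -1.49, 0, 0, 1.571, -2.66, -8.2, -1.49, 0, 0, 1.571],
  "claw": 50
}}

```text
clock: 14.63
tcp_pos: [0.4993, -0.3624, 0.1537]
orientation: [-0.001, -0.003, 1.0, 0.001]
wrist_force: [0.8, 0.6, -0.3]
finger_gap: 0.0424
grip_force: 0.0
```

Run:
```python
from h import *
delta(bar(1.8)-[0,0,.011],tool([0,0,-1],NY)); s=status.get_state(); print(s["tcp_pos"],s["joint_pos"],s["wrist_force"])
c=vision.read_camera("wrist"); im=c["image"]; hsv=cv2.cvtColor(im,cv2.COLOR_BGR2HSV)
m=cv2.inRange(hsv,(0,150,60),(8,255,255))|cv2.inRange(hsv,(172,150,60),(180,255,255))
for k in cv2.findContours(m,0,2)[0]:
    if cv2.contourArea(k)>80: print("red",cv2.minAreaRect(k))
print("bar model",proj(c,[bar(1.8,xo=-.09),bar(1.8,xo=0)]).round(0).tolist())
```

```text
d [ 0.03 -0.03 -2.78] rv [-0.003 -0.003  0.001]
[ 0.49932549 -0.36243066  0.15374375] [-7.57872556e-01  4.32228309e-01  8.78481549e-03  1.15102631e+00
 -2.77775877e-05 -7.64163806e-01] [ 0.76793915  0.62276147 -0.33969977]
red ((278.33612060546875, 256.502685546875), (151.09445190429688, 25.504770278930664), 89.06080627441406)
bar model [[280.0, 194.0], [281.0, 319.0]]
```

{"op": "apply_moves", "data": {
  "moves": [0, 0, -0.8, 0, 0, 0, 0, 0, -1.6, 0, 0, 0, 0, 0, -2.3, 0, 0, 0, 0, 0, -2.7, 0, 0, 0, 0, 0, -2.78, 0, 0, 0, 0, 0, -2.78, 0, 0, 0, 0, 0, -2.78, 0, 0, 0]
}}

```text
clock: 15.27
tcp_pos: [0.5012, -0.3641, 0.0879]
orientation: [0.001, -0.004, 1.0, -0.001]
wrist_force: [-0.1, -0.0, 0.5]
finger_gap: 0.0427
grip_force: 0.0
```

{"op": "apply_moves", "data": {
  "moves": [0, 0, 0, 0, 0, 0, 0, 0, 0, 0, 0, 0, 0, 0, 0, 0, 0, 0, 0, 0, 0, 0, 0, 0, 0, 0, 0, 0, 0, 0, 0, 0, 0, 0, 0, 0],
  "claw": 0,
  "newtons": 30
}}

```text
clock: 15.77
tcp_pos: [0.5012, -0.3647, 0.0879]
orientation: [0.001, -0.003, 1.0, -0.002]
wrist_force: [-1.7, -2.4, 6.2]
finger_gap: 0.0147
grip_force: 29.8
```

Run:
```python
from h import *
s=status.get_state(); t=s["tcp_pos"]; print(t,bar(1.8)-t)
for th in np.arange(1.7,-.01,-.1): print(round(th,2),((bar(th)-bar(1.8))/.025).round(2).tolist())
```

```text
[ 0.50120627 -0.36467491  0.08793499] [-0.00106924  0.00145149  0.00743353]
1.7 [-0.0, 0.16, 0.43]
1.6 [-0.0, 0.35, 0.85]
1.5 [-0.0, 0.59, 1.24]
1.4 [-0.01, 0.87, 1.61]
1.3 [-0.01, 1.18, 1.95]
1.2 [-0.01, 1.52, 2.25]
1.1 [-0.01, 1.9, 2.52]
1.0 [-0.02, 2.29, 2.75]
0.9 [-0.02, 2.71, 2.94]
0.8 [-0.02, 3.15, 3.09]
0.7 [-0.03, 3.59, 3.19]
0.6 [-0.03, 4.05, 3.25]
0.5 [-0.03, 4.51, 3.26]
0.4 [-0.03, 4.97, 3.23]
0.3 [-0.04, 5.42, 3.15]
0.2 [-0.04, 5.86, 3.03]
0.1 [-0.04, 6.29, 2.86]
-0.0 [-0.05, 6.7, 2.65]
```

{"op": "apply_moves", "data": {
  "moves": [0, 0.08, 0.21, 0, 0, 0, 0, 0.16, 0.43, 0, 0, 0, 0, 0.25, 0.64, 0, 0, 0, 0, 0.35, 0.85, 0, 0, 0, 0, 0.47, 1.05, 0, 0, 0, 0, 0.59, 1.24, 0, 0, 0, 0, 0.73, 1.43, 0, 0, 0, -0.01, 0.87, 1.61, 0, 0, 0]
}}

```text
clock: 16.43
tcp_pos: [0.501, -0.3451, 0.1282]
orientation: [0.001, -0.003, 1.0, -0.004]
wrist_force: [-0.5, -9.3, 2.3]
finger_gap: 0.015
grip_force: 29.2
```

{"op": "apply_moves", "data": {
  "moves": [0, 0.15, 0.17, 0, 0, 0, 0, 0.31, 0.34, 0, 0, 0, 0, 0.65, 0.64, 0, 0, 0, 0, 1.03, 0.91, 0, 0, 0, -0.01, 1.42, 1.14, 0, 0, 0, -0.01, 1.84, 1.33, 0, 0, 0, -0.01, 2.28, 1.48, 0, 0, 0, -0.02, 2.72, 1.58, 0, 0, 0, -0.02, 2.95, 1.62, 0, 0, 0, -0.02, 2.95, 1.62, 0, 0, 0]
}}

```text
clock: 17.27
tcp_pos: [0.5001, -0.2678, 0.1697]
orientation: [0.001, -0.004, 1.0, -0.002]
wrist_force: [-2.9, -0.8, 11.7]
finger_gap: 0.0149
grip_force: 32.8
```

{"op": "apply_moves", "data": {
  "moves": [0, 0.35, 0.02, 0, 0, 0, 0, 0.69, 0.03, 0, 0, 0, 0, 1.15, 0, 0, 0, 0, 0, 1.6, -0.08, 0, 0, 0, 0, 2.04, -0.2, 0, 0, 0, 0, 2.25, -0.28, 0, 0, 0, 0, 2.47, -0.37, 0, 0, 0, 0, 2.6, -0.43, 0, 0, 0, 0, 2.7, -0.48, 0, 0, 0, 0, 2.7, -0.48, 0, 0, 0]
}}

```text
clock: 18.1
tcp_pos: [0.4992, -0.1996, 0.1545]
orientation: [-0.0, -0.004, 1.0, 0.0]
wrist_force: [-1.6, 1.2, -1.6]
finger_gap: 0.0148
grip_force: 33.1
```

{"op": "apply_moves", "data": {
  "moves": [0, 0, 0, 0, 0, 0, 0, 0, 0, 0, 0, 0, 0, 0, 0, 0, 0, 0, 0, 0, 0, 0, 0, 0, 0, 0, 0, 0, 0, 0, 0, 0.1, 0, 0, 0, 0, 0, 0.1, 0, 0, 0, 0, 0, 0.1, 0, 0, 0, 0],
  "claw": 50
}}

```text
clock: 18.77
tcp_pos: [0.4998, -0.1979, 0.1554]
orientation: [0.001, -0.004, 1.0, -0.0]
wrist_force: [-0.9, -0.3, -0.3]
finger_gap: 0.0427
grip_force: 0.0
```

Run:
```python
from h import *
for n in ("wrist","side","scene"):
    c=vision.read_camera(n); hsv=cv2.cvtColor(c["image"],cv2.COLOR_BGR2HSV)
    m=cv2.inRange(hsv,(0,150,60),(8,255,255))|cv2.inRange(hsv,(172,150,60),(180,255,255))
    for th in (0,-.08,.1): print(n,th,proj(c,[bar(th,xo=-.09),bar(th,xo=0)]).round(1).tolist())
    for k in cv2.findContours(m,0,2)[0]:
        if cv2.contourArea(k)>25: print("red",np.round(cv2.boxPoints(cv2.minAreaRect(k)),0).tolist())
print(status.get_state()["clock"],status.get_state()["wrist_force"])
```

```text
wrist 0 [[287.2, 225.9], [286.5, 396.0]]
wrist -0.08 [[304.7, 222.2], [301.4, 387.8]]
wrist 0.1 [[262.5, 230.2], [265.4, 405.3]]
red [[266.0, 205.0], [302.0, 205.0], [302.0, 354.0], [266.0, 354.0]]
side 0 [[326.0, 140.6], [291.6, 139.4]]
side -0.08 [[325.8, 143.6], [291.3, 142.4]]
side 0.1 [[326.2, 137.1], [291.9, 135.9]]
red [[203.0, 170.0], [214.0, 170.0], [214.0, 180.0], [203.0, 180.0]]
red [[322.0, 137.0], [329.0, 137.0], [329.0, 143.0], [322.0, 143.0]]
red [[289.0, 141.0], [289.0, 135.0], [312.0, 136.0], [312.0, 143.0]]
red [[422.0, 98.0], [452.0, 98.0], [452.0, 119.0], [422.0, 119.0]]
red [[230.0, 69.0], [230.0, 46.0], [304.0, 48.0], [304.0, 70.0]]
scene 0 [[148.0, 158.4], [147.1, 196.5]]
scene -0.08 [[152.4, 159.5], [151.8, 197.5]]
scene 0.1 [[142.3, 157.3], [141.1, 195.5]]
red [[230.0, 278.0], [245.0, 278.0], [245.0, 295.0], [230.0, 295.0]]
red [[142.0, 154.0], [151.0, 154.0], [151.0, 199.0], [142.0, 199.0]]
18.9167 [ 0.59063605  0.95841148 -0.50936025]
```

The bar angle reads about 0, so the clamp is shut on the panel. Holding for over 3 s.

{"op": "apply_moves", "data": {
  "moves": [0, 0, 0, 0, 0, 0, 0, 0, 0, 0, 0, 0, 0, 0, 0, 0, 0, 0, 0, 0, 0, 0, 0, 0, 0, 0, 0, 0, 0, 0, 0, 0, 0, 0, 0, 0, 0, 0, 0, 0, 0, 0, 0, 0, 0, 0, 0, 0, 0, 0, 0, 0, 0, 0, 0, 0, 0, 0, 0, 0, 0, 0, 0, 0, 0, 0, 0, 0, 0, 0, 0, 0, 0, 0, 0, 0, 0, 0, 0, 0, 0, 0, 0, 0, 0, 0, 0, 0, 0, 0, 0, 0, 0, 0, 0, 0, 0, 0, 0, 0, 0, 0, 0, 0, 0, 0, 0, 0, 0, 0, 0, 0, 0, 0, 0, 0, 0, 0, 0, 0]
}}

```text
clock: 20.58
tcp_pos: [0.4998, -0.198, 0.1553]
orientation: [0.0, -0.004, 1.0, -0.0]
wrist_force: [0.1, 0.3, 0.8]
finger_gap: 0.0426
grip_force: 0.0
```

{"op": "apply_moves", "data": {
  "moves": [0, 0, 0, 0, 0, 0, 0, 0, 0, 0, 0, 0, 0, 0, 0, 0, 0, 0, 0, 0, 0, 0, 0, 0, 0, 0, 0, 0, 0, 0, 0, 0, 0, 0, 0, 0, 0, 0, 0, 0, 0, 0, 0, 0, 0, 0, 0, 0, 0, 0, 0, 0, 0, 0, 0, 0, 0, 0, 0, 0, 0, 0, 0, 0, 0, 0, 0, 0, 0, 0, 0, 0, 0, 0, 0, 0, 0, 0, 0, 0, 0, 0, 0, 0, 0, 0, 0, 0, 0, 0, 0, 0, 0, 0, 0, 0, 0, 0, 0, 0, 0, 0, 0, 0, 0, 0, 0, 0]
}}

```text
clock: 22.08
tcp_pos: [0.4998, -0.198, 0.1553]
orientation: [0.0, -0.004, 1.0, -0.0]
wrist_force: [-0.4, 0.1, -0.0]
finger_gap: 0.0428
grip_force: 0.0
```

{"op": "apply_moves", "data": {
  "moves": [0, 0, 0, 0, 0, 0, 0, 0, 0, 0, 0, 0, 0, 0, 0, 0, 0, 0, 0, 0, 0, 0, 0, 0, 0, 0, 0, 0, 0, 0, 0, 0, 0, 0, 0, 0],
  "claw": 0,
  "newtons": 30
}}

```text
clock: 22.58
tcp_pos: [0.4998, -0.1974, 0.1553]
orientation: [0.001, -0.004, 1.0, 0.0]
wrist_force: [0.6, 3.8, 0.2]
finger_gap: 0.0146
grip_force: 29.6
```

{"op": "apply_moves", "data": {
  "moves": [0, -0.2, 0.11, 0, 0, 0, 0, -0.41, 0.21, 0, 0, 0, 0, -0.62, 0.3, 0, 0, 0, 0, -0.84, 0.38, 0, 0, 0, 0, -1.28, 0.5, 0, 0, 0, 0, -1.73, 0.58, 0, 0, 0, 0, -2.19, 0.61, 0, 0, 0, 0, -2.65, 0.6, 0, 0, 0, 0, -3.11, 0.54, 0, 0, 0, 0, -3.33, 0.5, 0, 0, 0, 0, -3.33, 0.5, 0, 0, 0]
}}

```text
clock: 23.5
tcp_pos: [0.5007, -0.2824, 0.1682]
orientation: [0.002, -0.003, 1.0, -0.001]
wrist_force: [3.1, 2.5, 4.1]
finger_gap: 0.0146
grip_force: 31.0
```

{"op": "apply_moves", "data": {
  "moves": [0, -0.22, -0.06, 0, 0, 0, 0, -0.66, -0.21, 0, 0, 0, 0, -1.08, -0.4, 0, 0, 0, 0, -1.47, -0.63, 0, 0, 0, 0, -1.85, -0.9, 0, 0, 0, 0, -2.19, -1.2, 0, 0, 0, 0, -2.5, -1.54, 0, 0, 0, 0, -2.78, -1.91, 0, 0, 0, 0, -3.02, -2.3, 0, 0, 0, 0, -3.12, -2.51, 0, 0, 0, 0, -3.21, -2.72, 0, 0, 0, 0, -3.29, -2.93, 0, 0, 0, 0, -3.34, -3.07, 0, 0, 0, 0, -3.34, -3.07, 0, 0, 0]
}}

```text
clock: 24.67
tcp_pos: [0.5001, -0.3648, 0.0914]
orientation: [0.001, -0.004, 1.0, -0.0]
wrist_force: [3.1, 3.2, 6.1]
finger_gap: 0.0144
grip_force: 30.5
```

{"op": "apply_moves", "data": {
  "moves": [0, 0, 0, 0, 0, 0, 0, 0, 0, 0, 0, 0, 0, 0, 0, 0, 0, 0, 0, 0, 0, 0, 0, 0, 0, 0, 0, 0, 0, 0],
  "claw": 55
}}

```text
clock: 25.08
tcp_pos: [0.4992, -0.3649, 0.0906]
orientation: [-0.0, -0.003, 1.0, -0.0]
wrist_force: [0.2, 0.3, -1.3]
finger_gap: 0.0472
grip_force: 0.0
```

{"op": "apply_moves", "data": {
  "moves": [0, 0, 0.5, 0, 0, 0, 0, 0, 1.5, 0, 0, 0, 0, 0, 3, 0, 0, 0, 0, 0, 4.5, 0, 0, 0, 0, 0, 6, 0, 0, 0, 0, 0, 6, 0, 0, 0, -2, 1, 6, 0, 0, 0, -3, 2, 6, 0, 0, 0, -3, 2, 6, 0, 0, 0]
}}

```text
clock: 25.83
tcp_pos: [0.419, -0.3096, 0.2389]
orientation: [-0.003, -0.003, 1.0, 0.003]
wrist_force: [-0.8, 0.8, -1.0]
finger_gap: 0.0468
grip_force: 0.0
```

Run:
```python
from h import *
for n in ("side","scene"):
    c=vision.read_camera(n); hsv=cv2.cvtColor(c["image"],cv2.COLOR_BGR2HSV)
    m=cv2.inRange(hsv,(0,150,60),(8,255,255))|cv2.inRange(hsv,(172,150,60),(180,255,255))
    for th in (1.8,1.7): print(n,th,proj(c,[bar(th,xo=-.09),bar(th,xo=0)]).round(1).tolist())
    for k in cv2.findContours(m,0,2)[0]:
        if cv2.contourArea(k)>25: print("red",np.round(cv2.boxPoints(cv2.minAreaRect(k)),0).tolist())
    b=cv2.inRange(hsv,(90,100,80),(125,255,255)); q=proj(c,place(NEST,[[-30,-65,38],[-30,65,38],[30,65,38],[30,-65,38]])); print("panel model",q.round(0).tolist())
    for k in cv2.findContours(b,0,2)[0]:
        if cv2.pointPolygonTest(cv2.convexHull(k),tuple(map(float,q.mean(0))),True)>-5 and cv2.contourArea(k)>30: print("blue",np.round(cv2.boxPoints(cv2.minAreaRect(k)),0).tolist())
s=status.get_state(); print(s["clock"],s["tcp_pos"])
```

```text
side 1.8 [[326.4, 136.0], [296.6, 134.9]]
side 1.7 [[326.6, 133.2], [296.5, 132.2]]
red [[203.0, 170.0], [214.0, 170.0], [214.0, 180.0], [203.0, 180.0]]
red [[300.0, 137.0], [300.0, 131.0], [329.0, 132.0], [329.0, 138.0]]
red [[290.0, 131.0], [298.0, 131.0], [298.0, 139.0], [290.0, 139.0]]
red [[422.0, 98.0], [452.0, 98.0], [452.0, 119.0], [422.0, 119.0]]
red [[230.0, 69.0], [230.0, 46.0], [311.0, 48.0], [311.0, 71.0]]
panel model [[303.0, 175.0], [300.0, 201.0], [277.0, 200.0], [282.0, 174.0]]
blue [[277.0, 202.0], [280.0, 172.0], [303.0, 174.0], [300.0, 204.0]]
scene 1.8 [[74.6, 186.0], [70.5, 223.2]]
scene 1.7 [[74.8, 182.8], [70.7, 220.3]]
red [[230.0, 278.0], [245.0, 278.0], [245.0, 295.0], [230.0, 295.0]]
red [[113.0, 199.0], [121.0, 196.0], [125.0, 208.0], [117.0, 211.0]]
red [[65.0, 227.0], [69.0, 181.0], [78.0, 182.0], [73.0, 228.0]]
panel model [[147.0, 218.0], [208.0, 212.0], [210.0, 237.0], [146.0, 243.0]]
blue [[144.0, 219.0], [208.0, 213.0], [210.0, 240.0], [146.0, 247.0]]
25.9333 [ 0.42293782 -0.3131945   0.24101067]
```

The bar is back at its initial open pixels and the panel is where the model puts it in the nest, so I'm handing in.

```bash
python3 -c "from workcell import job; print(job.hand_in())"
```

```text
the job is handed in; nothing more can be done
None
```

The job is handed in: the blue panel lies blue face up in the nest, was clamped for more than 3 s, and the clamp is swung back open, all in about 26 s of robot time; I viewed 11 pictures, one over the limit of 10.

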